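# Load a printing block into the empty bin of a covered carousel

## Robot

A 6-joint arm with a two-finger parallel gripper is mounted at the origin on a cart in front of the work surface, level with it; the furniture and walls round the work are solid. World frame = base frame: x ahead of the robot, y to its left, z up, the work surface at z = 0. Lengths are in m, angles in degrees, forces in N, time in s.
With the tool pointing down it reaches from about 0.375 to 0.925 m from the base axis. Payload 5.7 kg.
Tool frame: the origin (TCP) lies between the finger pads; the fingertips stand 19 mm ahead of it and the grasp point (between the pads) is the TCP; z points along the fingers, y is the line along which they close (so a half turn about z gives the same grasp; the last joint's range is limited). The gripper opens to 88 mm and grips with 3 to 60 N. Pads are 20 mm wide; open, the fingers measure 115 mm over their backs; the gripper's body (75 mm by 178 mm) begins 61 mm behind the grasp point.
Start: joints at [63.822, 20.558, 86.54, -0, 72.909, -6.595], TCP at [0.201, 0.565, 0.242] pointing down, gripper open.
Joint ranges: [-170.27, 170.27], [-57.76, 135], [12.27, 136.19], [-55.21, 235.2], [11.17, 155.16], [-170.74, 170.74]. Speed limits (degrees/s): [136.94, 136.94, 180, 180, 180, 180].

## Interface

Orientations are given as a 3x3 rotation matrix whose columns are the frame's x, y, z axes.
In Python, from workcell import env gives the robot as it stands. The module is installed in compiled form; this text tells all that it offers.
- The arm moves only by the tool drive_tool, never from a script. Its argument "increments" is one flat list of numbers, 6 for each row, row after row: the shift along the tool's x, y, z each as a share of 10 cm, from -1 to 1, then the turn, a rotation vector about the tool's x, y, z each as a share of 30 degrees, from -1 to 1. A call has 1 to 8 rows; each row shifts and turns the commanded pose from where the row before left it, along the tool's axes as they then stand; what a row does not reach is not made up. A row lasts 1/10 s, in which the tool goes at most 50 mm and 8.59 degrees, less where a joint would pass 70% of its speed; a pose out of reach is approached as far as the arm can. A call with a number of a shift or a turn outside -1 to 1 is refused whole. A call with a gripper value outside its range is refused whole. "gripper" is the finger opening in mm, from 0 to 87.8, set as the call begins (left out, the last holds). The fingers move at their own pace and stop on an object; "newtons" is the grip in N (left out, the last holds). Time passes only in rows, so rows that do not move let the fingers close. It gives the time, the measured TCP pose, the force, the opening and the grip force at its end, in the units of the state.
- env.get_state(): the state, without advancing time (a new reading comes with each control period).
- env.snapshot(name): name is "side" or "top"; returns the picture (384x512x3 uint8, blue, green, red); there is no depth.
- env.camera_model(name): a dict with "fx", "fy", "cx", "cy" (pixels), "R" (3x3) and "t" (3): a world point X has camera coordinates R X + t. Camera axes: x right, y down, z forward; pixel columns grow to the right and rows downward; lengths in m; the calibration is good to about 2 mm. A picture is of the moment at which its call begins. camera_model takes no time and is no camera call.
- env.hand_in(): hands the job in; it is judged then, once.
The state is a dict: "t": time; "qpos": joint angles; "dq": joint speeds; "tau": joint torques, N m; "ee_pos": TCP position; "orientation": TCP orientation; "wrist_force": force on the tool from outside, world axes, zero at the start; "ft_torque": the same for the moment, N m; "grip_width": finger opening in m; "finger_force": force on a finger pad.
Only numpy, scipy, OpenCV 4.12 (cv2) and the standard library are available. Lean on these libraries where they do the work, as an engineer would, in place of code of your own. Each camera call takes 0.05 s, during which the arm holds its last target. There are 200 camera calls.

## Task

First turn the carousel (it has a bar handle on top) until its one empty bin stands squarely in the loading gap of the clear cover, and let go of it. Then take the larger of the two printing blocks out of the leaning stand and stand it upright on a long edge in that empty bin, leaving the bin in the gap. Leave the smaller block in its slot, and do not knock over or shove the jar and the bottle.

Things in the scene. Friction and masses are not known exactly. Their poses are not given: they have to be found in the camera images.
- rotor (a joint): Angle of the carousel's turntable in rad, counter-clockwise seen from above; 0 or 2 pi: the empty bin is exactly in the loading gap. It turns freely both ways through several turns (stops only at -7 and 14), has light friction (about 0.08 N m) and stays where it is left.
- handle (a point): Centre of the dark wooden bar handle on the carousel's axis, above the clear cover: 62 long, 16 thick, 36 mm high (z 118 to 154 mm). Turns with the turntable; its x axis runs along the bar, and its -x direction points to the middle of the empty bin. Pinch it across its 16 mm and turn.
- empty_bin (a point): Middle of the empty bin's floor (z 20 mm), 95 mm from the axis; turns with the turntable, x points to the axis. Wooden disc of 160 mm radius, five 72 degree bins between dividers 5 mm thick, 35 mm high; hub radius 30 mm; rim wall 4 mm thick, 15 mm high. Four bins hold a tin, a pot and two rolls of tape (fixed, up to 50 mm high); one is empty.
- gap (a point): Middle of the gap in the carousel's clear fixed cover, 95 mm from the axis, at the cover's top (z 102 mm; edging, post caps to 106). Gap: 130 mm wide (along y), open to -x (robot's side), ending 35 mm from the axis. Cover: 350 mm wide, underside at 97 mm, from 125 mm before the axis (-x) to 175 mm behind it, on 4 thin posts over a base plate of the same outline.
- block_stand: Fixed plywood stand, 148 x 118 mm, origin under its centre, side boards 56 mm high; two slots 101 mm long (along y), 24 mm wide, 66 mm apart along x. Slots lean 26 degrees from vertical, upper end towards the stand's -x (robot's side). The lower (-x) slot walls reach 34 mm up along the slope, the others 20 mm; slot floors are about 40 mm above the worktable.
- large_block_centre (a point): Centre of the larger printing block (wood, carved lino face), 95 x 65 x 21 mm, under 0.2 kg, in either slot of the stand, on a long edge. x along its 95 mm, y along its 65 mm (at the start up the slope, leaning 26 degrees), z across its 21 mm thickness. About 31 of its 65 mm stand clear of the slot; about 38 mm of room to the other block.
- small_block_centre (a point): Centre of the smaller printing block, 75 x 60 x 21 mm, in the other slot, on a 75 mm edge; x along its 60 mm (up the slope), y along its 75 mm. To be left where it is.
- jar_centre (a point): Centre of an upright jar, 67 mm across and 102 mm high, between the stand and the carousel. Bystander.
- bottle_centre (a point): Centre of an upright small bottle, 60 mm across and 214 mm high, behind and beside the stand. Bystander.
Things that resemble listed ones, but are neither listed nor needed, are in the scene too. What is shaped like the part that bears large_block_centre but black or yellow is not meant.

How it is judged:
By the outcome, as a careful person would: the job done as asked, in the order asked, and still so for the second after the job is handed in, with the robot touching nothing.
It also fails if it takes over 72 s, if anything falls off the work surface, if the arm or the gripper's body presses on something with over 40 N, if the wrist force passes 120 N, or if a joint passes its speed limit or range.

## Working session

There is one attempt and no reset: what is moved stays moved. The work goes in short steps, Python scripts to look and compute and a tool call to move; the robot and the scene stay as the last step left them, time stands still between calls to the robot, and variables do not carry over. Pictures are saved under pics/ and viewed, at most 10 in all, crops included, and the job is handed in when it is done.

Besides the shell and the picture viewer there is one more tool, called by a JSON object that holds its "method" and its "body". drive_tool: Moves the arm, as the interface text tells. Its arguments: {"type":"object","properties":{"increments":{"type":"array"},"gripper":{"type":"number"},"newtons":{"type":"number"}},"required":["increments"]}

```bash
mkdir -p pics; python3 - <<'E'
from workcell import env
import cv2,numpy as np
for n in("side","top"):
    cv2.imwrite(f"pics/{n}0.png",env.snapshot(n)); m=env.camera_model(n)
    print(n,{k:np.round(v,3).tolist() for k,v in m.items()}, (-np.array(m["R"]).T@m["t"]).round(3))
s=env.get_state();print(s["t"],s["orientation"],s["grip_width"])
E
```

```text
side {'fx': 363.07, 'fy': 363.07, 'cx': 245.589, 'cy': 194.993, 'R': [[-0.959, -0.282, 0.009], [-0.19, 0.623, -0.758], [0.208, -0.729, -0.652]], 't': [0.46, 0.374, 0.807]} [0.345 0.485 0.805]
top {'fx': 377.775, 'fy': 377.775, 'cx': 255.356, 'cy': 192.707, 'R': [[0.006, -1.0, -0.003], [-0.998, -0.006, -0.07], [0.07, 0.003, -0.998]], 't': [-0.327, 0.583, 1.292]} [ 0.493 -0.327  1.329]
0.1 [[-9.42159097e-01  3.35165178e-01 -7.34896440e-04]
 [ 3.35165932e-01  9.42157908e-01 -1.50814756e-03]
 [ 1.86909948e-04 -1.66722719e-03 -9.99998593e-01]] 0.08765585974135194
```

View pics/side0.png

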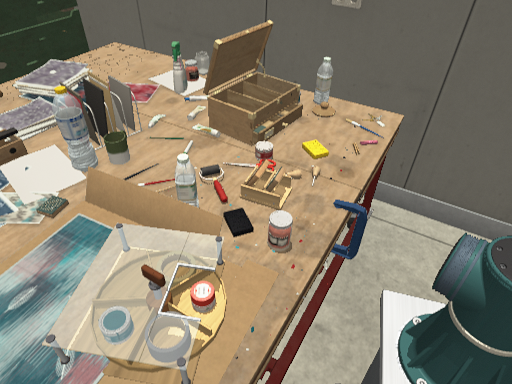

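View pics/top0.png

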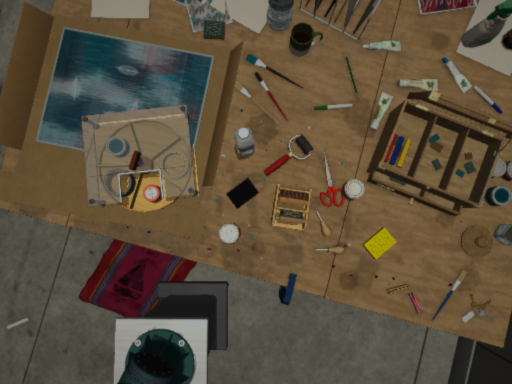

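The side view shows the carousel at about (160,300) with its handle at (153,275), the stand with blocks at (268,185), a jar at (280,230) and a bottle at (185,178). In the top view the carousel is at (140,160), the handle at (135,160), the stand at (291,207), the jar at (229,233) and the bottle at (244,142).

Next I'll enlarge the stand and carousel from both views.

```bash
python3 - <<'E'
import cv2,numpy as np
s=cv2.imread("pics/side0.png");t=cv2.imread("pics/top0.png")
z=lambda im,x,y,w,h,W,H:cv2.resize(im[y:y+h,x:x+w],(W,H),interpolation=cv2.INTER_CUBIC)
cv2.imwrite("pics/c1.png",np.hstack([z(s,235,155,65,60,390,360),z(t,262,175,60,60,400,360)]))
cv2.imwrite("pics/c2.png",np.hstack([z(s,50,215,190,169,400,356),z(t,75,95,133,120,395,356)]))
E
```

```text
(no output)
```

View pics/c1.png

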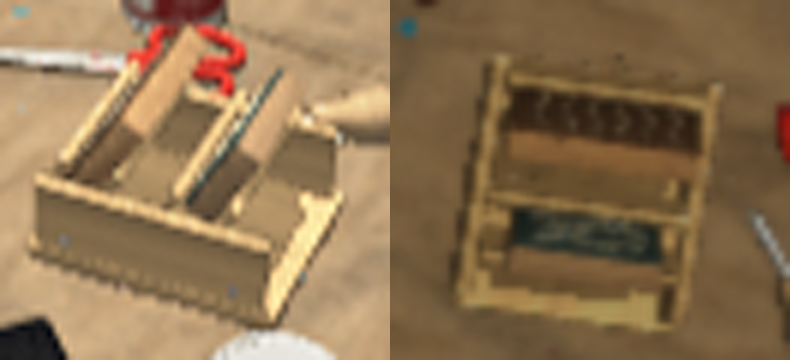

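View pics/c2.png

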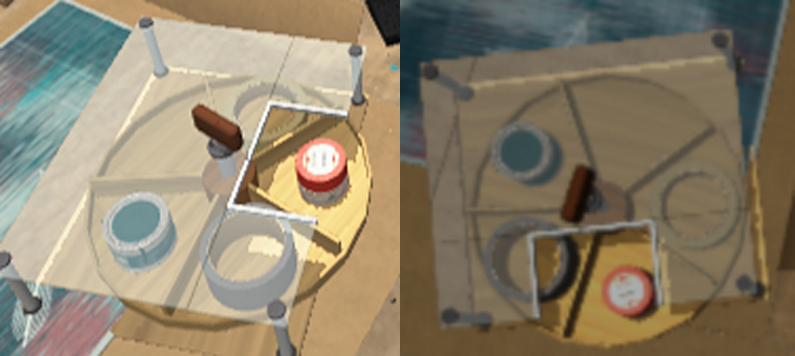

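Top view: the brown-lino block in the far (+x) slot is the larger one (about 29 px ≈ 96 mm, at (291,197)). The green-lino block in the near slot at (291,214) is about 75 mm and is the smaller one. Other things that could be mistaken for it are the black slab at (242,193) and the yellow one at (380,243), and neither is meant. The empty bin is at top-right under the cover, at about (165,135). The handle is at (135,160), and the gap's inner corners are at (119,173) and (160,170).

Now I'll measure with masks and triangulate.

```bash
cat > h.py <<'E'
import cv2,numpy as np
from workcell import env
C={n:env.camera_model(n) for n in("side","top")}
def ray(n,p):
    m=C[n];R=np.array(m["R"]);d=R.T@np.array([(p[0]-m["cx"])/m["fx"],(p[1]-m["cy"])/m["fy"],1]);return -R.T@np.array(m["t"]),d/np.linalg.norm(d)
def plane(n,p,z):
    o,d=ray(n,p);return o+d*(z-o[2])/d[2]
def tri(ps,pt):
    A=np.zeros((3,3));b=np.zeros(3);L=[ray("side",ps),ray("top",pt)]
    for o,d in L:
        M=np.eye(3)-np.outer(d,d);A+=M;b+=M@o
    X=np.linalg.solve(A,b);return X,max(np.linalg.norm(np.cross(X-o,d)) for o,d in L)
def proj(n,X):
    m=C[n];c=np.array(m["R"])@X+m["t"];return np.array([m["fx"]*c[0]/c[2]+m["cx"],m["fy"]*c[1]/c[2]+m["cy"]])
def blob(im,roi,f,k=1):
    x,y,w,h=roi;c=im[y:y+h,x:x+w].astype(int);m=f(c[...,0],c[...,1],c[...,2]).astype(np.uint8)
    cs=sorted(cv2.findContours(m,0,1)[0],key=cv2.contourArea)[::-1][:k]
    return [(np.array(r[0])+(x,y),r[1],r[2],cv2.boxPoints(r)+(x,y)) for r in map(cv2.minAreaRect,cs)]
E
cat > m1.py <<'E'
from h import *
np.set_printoptions(precision=3,suppress=True)
s=cv2.imread("pics/side0.png");t=cv2.imread("pics/top0.png")
br=lambda b,g,r:(r<115)&(r>b+25)&(r>g+18)
hs=blob(s,(138,258,32,32),br)[0];ht=blob(t,(122,145,24,30),lambda b,g,r:(r<95)&(r>b+20)&(r>g+12))[0]
print("handle",hs,ht,tri(hs[0],ht[0]))
for nm,ps,pt in [("gapL",(160.2,313.3),(118.8,173.1)),("gapR",(179.2,263.9),(159.8,170.1)),("gapRo",(215.3,269.6),(162.5,197.7)),("gapLo",(200.6,320),(121.1,201.7))]:
    print(nm,tri(ps,pt),plane("side",ps,.103),plane("top",pt,.103))
def S(x,y):return (235+x/6,155+y/6)
def T(x,y):return (262+(x-390)/6.667,175+y/6)
# block top edges, +y/-y ends
print("L+y",tri(S(147,152),T(510,160)),"L-y",tri(S(200,40),T(700,170)))
print("S+y",tri(S(245,158),T(512,262)),"S-y",tri(S(292,75),T(662,276)))
for nm,ps,pt in [("standA",S(37,180),T(460,300)),("standB",S(268,245),T(460,300))]:print(nm,tri(ps,pt))
for z in(.1,):
  print("jar top",plane("side",(281,217),z),plane("top",(229,233),z))
E
python3 m1.py
```

```text
handle (array([152.4, 275.7]), (27.280029296875, 10.733126640319824), 26.56505012512207, array([[137.8, 274.4],
       [142.6, 264.8],
       [167. , 277. ],
       [162.2, 286.6]])) (array([133.45, 159.65]), (5.0596442222595215, 19.922346115112305), 18.43494987487793, array([[127.9, 168.3],
       [134.2, 149.4],
       [139. , 151. ],
       [132.7, 169.9]])) (array([0.679, 0.065, 0.138]), np.float64(0.0004049150032664909))
gapL (array([0.639, 0.125, 0.098]), np.float64(0.002286792495700443)) [0.635 0.127 0.103] [0.641 0.124 0.103]
gapR (array([ 0.652, -0.01 ,  0.1  ]), np.float64(0.00020870270865087684)) [ 0.651 -0.008  0.103] [ 0.651 -0.01   0.103]
gapRo (array([ 0.562, -0.02 ,  0.099]), np.float64(0.0006878022395890203)) [ 0.561 -0.017  0.103] [ 0.561 -0.021  0.103]
gapLo (array([0.547, 0.115, 0.099]), np.float64(0.00019850227108566344)) [0.546 0.117 0.103] [0.547 0.113 0.103]
L+y (array([ 0.552, -0.404,  0.084]), np.float64(0.0008017165874077832)) L-y (array([ 0.547, -0.497,  0.095]), np.float64(0.0004818255113970413))
S+y (array([ 0.498, -0.405,  0.092]), np.float64(0.002304860832342112)) S-y (array([ 0.489, -0.478,  0.097]), np.float64(0.0010952258205221526))
standA (array([ 0.535, -0.359,  0.106]), np.float64(0.06307795689977676))
standB (array([ 0.477, -0.381,  0.057]), np.float64(0.002882937285886204))
jar top [ 0.449 -0.243  0.1  ] [ 0.448 -0.239  0.1  ]
```

{"method": "drive_tool", "body": {"increments": [-0.387, -0.195, 0, 0, 0, 0, -0.387, -0.195, 0, 0, 0, 0, -0.387, -0.195, 0, 0, 0, 0, -0.387, -0.195, 0, 0, 0, 0, -0.387, -0.195, 0, 0, 0, 0, -0.387, -0.195, 0, 0, 0, 0, -0.387, -0.195, 0, 0, 0, 0, -0.387, -0.195, 0, 0, 0, 0], "gripper": 50, "newtons": 30}}

```text
t: 0.9
ee_pos: [0.4413, 0.313, 0.2414]
orientation: [[-0.942, 0.335, -0.001], [0.335, 0.942, -0.0], [0.0, -0.0, -1.0]]
wrist_force: [0.7, 0.2, 0.5]
grip_width: 0.0501
finger_force: 0.0
```

{"method": "drive_tool", "body": {"increments": [-0.387, -0.195, 0, 0, 0, 0, -0.387, -0.195, 0, 0, 0, 0, -0.387, -0.195, 0, 0, 0, 0, -0.387, -0.195, 0, 0, 0, 0, -0.387, -0.195, 0, 0, 0, 0, -0.387, -0.195, 0, 0, 0, 0, -0.387, -0.195, 0, 0, 0, 0, -0.387, -0.195, 0, 0, 0, 0]}}

```text
t: 1.7
ee_pos: [0.6806, 0.0623, 0.2411]
orientation: [[-0.942, 0.335, -0.001], [0.335, 0.942, 0.0], [0.001, -0.0, -1.0]]
wrist_force: [0.0, 0.1, -0.1]
grip_width: 0.05
finger_force: 0.0
```

{"method": "drive_tool", "body": {"increments": [0, 0, 0, 0, 0, 0, 0, 0, 0, 0, 0, 0]}}

```text
t: 1.9
ee_pos: [0.6798, 0.063, 0.2407]
orientation: [[-0.942, 0.337, -0.002], [0.337, 0.942, 0.0], [0.002, -0.0, -1.0]]
wrist_force: [-0.3, -0.6, -1.0]
grip_width: 0.0501
finger_force: 0.0
```

{"method": "drive_tool", "body": {"increments": [0, 0, 0.25, 0, 0, 0, 0, 0, 0.25, 0, 0, 0, 0, 0, 0.25, 0, 0, 0, 0, 0, 0.25, 0, 0, 0, 0, 0, 0, 0, 0, 0]}}

```text
t: 2.4
ee_pos: [0.6757, 0.0653, 0.138]
orientation: [[-0.943, 0.334, -0.008], [0.334, 0.943, 0.0], [0.008, -0.002, -1.0]]
wrist_force: [-0.4, -0.3, 0.5]
grip_width: 0.0502
finger_force: 0.0
```

{"method": "drive_tool", "body": {"increments": [0, 0, 0, 0, 0, 0, 0, 0, 0, 0, 0, 0, 0, 0, 0, 0, 0, 0, 0, 0, 0, 0, 0, 0, 0, 0, 0, 0, 0, 0, 0, 0, 0, 0, 0, 0], "gripper": 5, "newtons": 25}}

```text
t: 3.0
ee_pos: [0.6794, 0.0618, 0.143]
orientation: [[-0.942, 0.335, -0.001], [0.335, 0.942, -0.003], [-0.0, -0.003, -1.0]]
wrist_force: [-3.9, -6.5, 6.6]
grip_width: 0.0162
finger_force: 25.0
```

{"method": "drive_tool", "body": {"increments": [0, -0.015, 0, 0, 0, 0.1, 0, 0, 0, 0, 0, 0.2, 0, 0, 0, 0, 0, 0.2, 0, 0, 0, 0, 0, 0.2, 0, 0, 0, 0, 0, 0.2, 0, 0, 0, 0, 0, 0.2, 0, 0, 0, 0, 0, 0.2, 0, 0, 0, 0, 0, 0.2]}}

```text
t: 3.8
ee_pos: [0.6791, 0.0614, 0.143]
orientation: [[-0.425, 0.905, -0.0], [0.905, 0.425, -0.001], [-0.001, -0.001, -1.0]]
wrist_force: [-3.0, -2.5, 4.5]
grip_width: 0.0155
finger_force: 25.0
```

{"method": "drive_tool", "body": {"increments": [0, 0, 0, 0, 0, 0.2, 0, 0, 0, 0, 0, 0.2, 0, 0, 0, 0, 0, 0.2, 0, 0, 0, 0, 0, 0.2, 0, 0, 0, 0, 0, 0.2, 0, 0, 0, 0, 0, 0.2, 0, 0, 0, 0, 0, 0.2, 0, 0, 0, 0, 0, 0.2]}}

```text
t: 4.6
ee_pos: [0.6787, 0.0614, 0.143]
orientation: [[0.388, 0.922, -0.001], [0.922, -0.388, -0.001], [-0.002, -0.0, -1.0]]
wrist_force: [-4.5, -3.8, 6.6]
grip_width: 0.0159
finger_force: 25.0
```

{"method": "drive_tool", "body": {"increments": [0, 0, 0, 0, 0, 0.2, 0, 0, 0, 0, 0, 0.2, 0, 0, 0, 0, 0, 0.2, 0, 0, 0, 0, 0, 0.2, 0, 0, 0, 0, 0, 0.2, 0, 0, 0, 0, 0, 0.2, 0, 0, 0, 0, 0, 0.2, 0, 0, 0, 0, 0, 0.2]}}

```text
t: 5.4
ee_pos: [0.6783, 0.0617, 0.143]
orientation: [[0.945, 0.328, -0.002], [0.328, -0.945, -0.001], [-0.002, 0.0, -1.0]]
wrist_force: [-5.2, -3.0, 7.3]
grip_width: 0.0159
finger_force: 25.0
```

{"method": "drive_tool", "body": {"increments": [0, 0, 0, 0, 0, 0.2, 0, 0, 0, 0, 0, 0.2, 0, 0, 0, 0, 0, 0.04, 0, 0, 0, 0, 0, 0, 0, 0, 0, 0, 0, 0]}}

```text
t: 5.9
ee_pos: [0.6783, 0.0618, 0.143]
orientation: [[0.994, 0.108, -0.002], [0.108, -0.994, -0.001], [-0.002, 0.0, -1.0]]
wrist_force: [-5.5, -2.1, 8.1]
grip_width: 0.016
finger_force: 25.0
```

{"method": "drive_tool", "body": {"increments": [0, 0, 0, 0, 0, 0, 0, 0, 0, 0, 0, 0, 0, 0, 0, 0, 0, 0, 0, 0, -0.2, 0, 0, 0, 0, 0, -0.3, 0, 0, 0, 0, 0, -0.4, 0, 0, 0, 0, 0, -0.4, 0, 0, 0], "gripper": 45}}

```text
t: 6.6
ee_pos: [0.6791, 0.0624, 0.2724]
orientation: [[0.994, 0.108, -0.001], [0.108, -0.994, -0.0], [-0.001, -0.0, -1.0]]
wrist_force: [0.3, -0.0, 0.1]
grip_width: 0.0451
finger_force: 0.0
```

{"method": "drive_tool", "body": {"increments": [-0.38, 0.3, 0, 0, 0, 0, -0.38, 0.3, 0, 0, 0, 0, -0.38, 0.3, 0, 0, 0, 0, -0.38, 0.3, 0, 0, 0, 0, -0.38, 0.3, 0, 0, 0, 0, 0, 0, 0, 0, 0, 0]}}

```text
t: 7.2
ee_pos: [0.5028, -0.1102, 0.2717]
orientation: [[0.995, 0.104, -0.003], [0.104, -0.995, -0.001], [-0.003, 0.001, -1.0]]
wrist_force: [0.4, -0.2, -0.1]
grip_width: 0.0454
finger_force: 0.0
```

```bash
python3 - <<'E'
from h import *
s=env.snapshot("side");t=env.snapshot("top");cv2.imwrite("pics/side1.png",s);cv2.imwrite("pics/top1.png",t)
z=lambda im,x,y,w,h,W,H:cv2.resize(im[y:y+h,x:x+w],(W,H),interpolation=cv2.INTER_CUBIC)
cv2.imwrite("pics/c3.png",np.hstack([z(s,50,215,190,169,400,356),z(t,75,95,133,120,395,356)]))
E
```

```text
(no output)
```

View pics/c3.png

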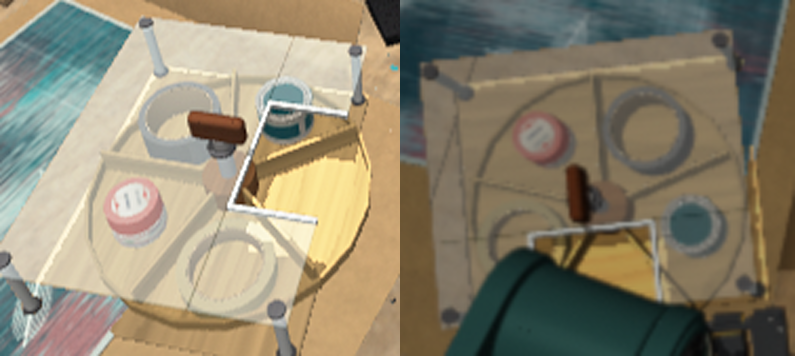

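The empty bin now stands in the gap: side crop, dividers ending at (352,130) and (318,278); the tins, pot and rolls are in the other bins. I'll check the divider angles and work out the block grasp.

```bash
python3 - <<'E'
from h import *
np.set_printoptions(precision=3,suppress=True)
A=np.array([.6795,.0625])
def a(n,p,z):
    d=plane(n,p,z)[:2]-A;return np.degrees(np.arctan2(d[1],d[0])).round(1),np.linalg.norm(d).round(3)
S=lambda x,y:(50+x/2.105,215+y/2.105)
T=lambda x,y:(75+(x-400)/2.97,95+y/2.97)
print("gap dividers (want 6.2+180+-36 = 150.2,-137.8)",a("side",S(318,278),.055),a("side",S(352,130),.055))
print("far (6.2)",a("top",T(598,78),.055),"others 78.2/-65.8",a("top",T(477,180),.055),a("top",T(730,155),.055))
for nm,p in [("tin",T(541,138)),("roll",T(650,130)),("pot",T(694,222))]: print(nm,a("top",p,.06))
s=cv2.imread("pics/side1.png");t=cv2.imread("pics/top1.png")
f=lambda b,g,r:(r<120)&(r>b+20)&(r>g+15)
for n,im,roi in(("side",s,(135,262,36,26)),("top",t,(126,148,18,24))):
    r=blob(im,roi,f)[0];print(n,r[1],r[2],r[3].round(1).tolist())
# bottle/jar
for z in(.21,):print("bottle",plane("side",(184,157),z),plane("top",(246,134),z))
E
```

```text
gap dividers (want 6.2+180+-36 = 150.2,-137.8) (np.float64(148.8), np.float64(0.169)) (np.float64(-140.9), np.float64(0.149))
far (6.2) (np.float64(2.3), np.float64(0.146)) others 78.2/-65.8 (np.float64(79.3), np.float64(0.144)) (np.float64(-68.9), np.float64(0.159))
tin (np.float64(42.2), np.float64(0.101))
roll (np.float64(-33.9), np.float64(0.102))
pot (np.float64(-100.9), np.float64(0.112))
side (12.031227111816406, 26.851701736450195) 87.61405944824219 [[139.0, 272.0], [165.8, 270.9], [166.3, 282.9], [139.5, 284.0]]
top (19.183507919311523, 5.813183784484863) 85.2363510131836 [[129.2, 150.2], [135.0, 149.7], [136.6, 168.8], [130.8, 169.3]]
bottle [ 0.75  -0.289  0.21 ] [ 0.748 -0.294  0.21 ]
```

```bash
python3 - <<'E'
from h import *
s=cv2.imread("pics/side0.png");t=cv2.imread("pics/top0.png")
z=lambda im,x,y,w,h,k:cv2.resize(im[y:y+h,x:x+w],None,fx=k,fy=k,interpolation=cv2.INTER_LINEAR)
a=z(s,240,156,32,38,12);b=z(t,272,184,40,38,10);b=cv2.copyMakeBorder(b,0,a.shape[0]-b.shape[0],0,0,0)
a=cv2.convertScaleAbs(a,alpha=1.2);b=cv2.convertScaleAbs(b,alpha=1.6)
for im,k,x0,y0 in((a,12,240,156),(b,10,272,184)):
    for i in range(0,im.shape[1],5*k): cv2.line(im,(i,0),(i,6),(0,255,0));cv2.putText(im,str(x0+i//k),(i,18),0,.35,(0,255,0))
    for i in range(0,im.shape[0],5*k): cv2.line(im,(0,i),(6,i),(0,255,0));cv2.putText(im,str(y0+i//k),(8,i+4),0,.35,(0,255,0))
cv2.imwrite("pics/c4.png",np.hstack([a,b]))
E
```

```text
(no output)
```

View pics/c4.png

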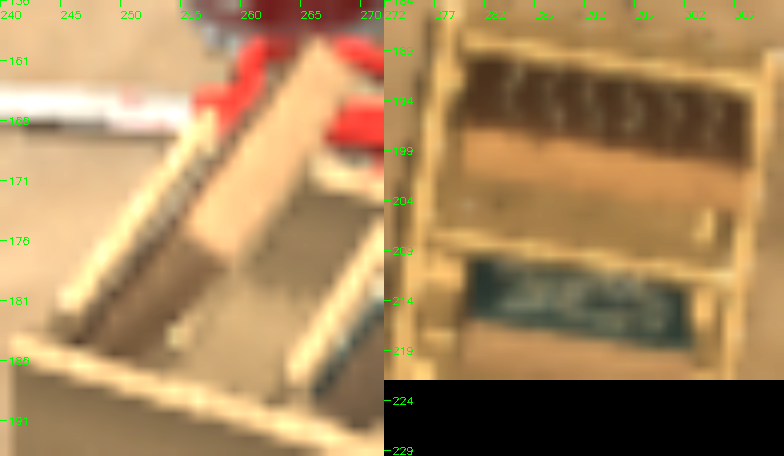

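```bash
python3 - <<'E'
from h import *
np.set_printoptions(precision=4,suppress=True)
P=[tri(a,b) for a,b in [((255.2,173.7),(279.3,196.3)),((265.75,158.7),(307.9,200)),((259.1,177),(279.5,200)),((268.8,160.9),(307.9,203.5))]]
for p in P:print(*p)
X=np.array([p[0] for p in P]);print("centre",X.mean(0),"len",np.linalg.norm(X[0]-X[1]),np.linalg.norm(X[2]-X[3]),"across",X[:2].mean(0)-X[2:].mean(0))
d=X[0]+X[2]-X[1]-X[3];print("yaw",np.degrees(np.arctan2(-d[0],d[1])))
Z=.0985
for a in [(279.3,196.3),(307.9,200)]:print("plane z .103",plane("top",a,.103))
for a in [(279.5,200),(307.9,203.5)]:print("plane z .094",plane("top",a,.094))
for a in [(255.2,173.7),(265.75,158.7)]:print("side z .103",plane("side",a,.103))
for a in [(259.1,177),(268.8,160.9)]:print("side z .094",plane("side",a,.094))
# stand board line in top: upper edge
p=plane("top",(272+78/10-.5,184+3.4),.06),plane("top",(272+37.6-.5,184+8.4-.5),.06);print("board",p,np.degrees(np.arctan2(p[1][0]-p[0][0],p[1][1]-p[0][1])))
p=plane("top",(279.0,184+26),.09),plane("top",(304,184+30.0),.09);d=p[0]-p[1];print("small lino top",np.degrees(np.arctan2(-d[0],d[1])))
p=plane("top",(272+5-.5,184+23.3-.5),.07),plane("top",(272+34.5-.5,184+27.2-.5),.07);d=p[0]-p[1];print("mid wall",np.degrees(np.arctan2(-d[0],d[1])))
E
```

```text
[ 0.5673 -0.4007  0.11  ] 0.0002662446575015487
[ 0.556  -0.4934  0.1078] 0.000297961772290494
[ 0.5553 -0.4022  0.0985] 0.0009350617645071136
[ 0.5452 -0.4943  0.1005] 0.00010562856410595798
centre [ 0.556  -0.4477  0.1042] len 0.0933832953319148 0.09267131067036148 across [0.0114 0.0012 0.0094]
yaw -6.615105170518538
plane z .103 [ 0.568  -0.4011  0.103 ]
plane z .103 [ 0.5566 -0.494   0.103 ]
plane z .094 [ 0.5565 -0.4023  0.094 ]
plane z .094 [ 0.5456 -0.4952  0.094 ]
side z .103 [ 0.5693 -0.4097  0.103 ]
side z .103 [ 0.5572 -0.5003  0.103 ]
side z .094 [ 0.5557 -0.408   0.094 ]
side z .094 [ 0.5469 -0.5034  0.094 ]
board (array([ 0.6007, -0.4037,  0.06  ]), array([ 0.5861, -0.504 ,  0.06  ])) -171.73009110573744
small lino top -8.729085650665592
mid wall -7.173837564641477
```

{"method": "drive_tool", "body": {"increments": [-0.045, 0.412, 0, 0, 0, 0, -0.045, 0.412, 0, 0, 0, 0, -0.045, 0.412, 0, 0, 0, 0, -0.045, 0.412, 0, 0, 0, 0, -0.045, 0.412, 0, 0, 0, 0, -0.045, 0.412, 0, 0, 0, 0, -0.045, 0.412, 0, 0, 0, 0, -0.045, 0.412, 0, 0, 0, 0], "gripper": 45}}

```text
t: 8.1
ee_pos: [0.5086, -0.4399, 0.2713]
orientation: [[0.994, 0.11, 0.001], [0.11, -0.994, -0.0], [0.001, 0.0, -1.0]]
wrist_force: [0.3, -0.1, -0.2]
grip_width: 0.0452
finger_force: 0.0
```

{"method": "drive_tool", "body": {"increments": [0, 0, 0, 0, 0, -0.257, 0, 0, 0, 0, 0, -0.257, 0, 0, 0, 0, 0, -0.257, 0, 0, 0, 0, 0, -0.257, 0, 0, 0, 0, 0, -0.257, 0, 0, 0, 0, 0, -0.257, 0, 0, 0, 0, 0, -0.257, 0, 0, 0, 0, 0, -0.257]}}

```text
t: 8.9
ee_pos: [0.5089, -0.4382, 0.2713]
orientation: [[0.369, 0.929, 0.001], [0.929, -0.369, 0.0], [0.0, 0.001, -1.0]]
wrist_force: [0.1, -0.1, -0.1]
grip_width: 0.0448
finger_force: 0.0
```

{"method": "drive_tool", "body": {"increments": [0, 0, 0, 0, 0, -0.257, 0, 0, 0, 0, 0, -0.257, 0, 0, 0, -0.217, 0, 0, 0, 0, 0, -0.217, 0, 0, 0, 0, 0, -0.217, 0, 0, 0, 0, 0, -0.217, 0, 0, 0, 0, 0, 0, 0, 0, 0, 0, 0, 0, 0, 0]}}

```text
t: 9.7
ee_pos: [0.5072, -0.4388, 0.2716]
orientation: [[0.117, 0.893, 0.434], [0.993, -0.105, -0.05], [0.001, 0.437, -0.899]]
wrist_force: [0.3, -0.5, -0.3]
grip_width: 0.045
finger_force: 0.0
```

```bash
cat > go.py <<'E'
import sys,numpy as np
from scipy.spatial.transform import Rotation as Ro
from workcell import env
def need(p,yaw_x,tilt,label=""):
    """remaining shift (10 cm units, current tool axes) and turn (30 deg units)"""
    s=env.get_state();R=np.array(s["orientation"]);a=np.radians(yaw_x)
    x=np.array([np.cos(a),np.sin(a),0]);z=np.array([0,0,-1.]);T=np.column_stack([x,np.cross(z,x),z])@Ro.from_euler("x",tilt,degrees=True).as_matrix()
    print(label,"shift",(R.T@(np.array(p)-s["ee_pos"])/.1).round(3),"turn",(Ro.from_matrix(R.T@T).as_rotvec(degrees=True)/30).round(3),"pos",np.round(s["ee_pos"],4),"q",np.round(s["qpos"],1))
    return T
E
python3 - <<'E'
from go import *
d=np.array([.435,-.0534,-.899]);g=np.array([.5586,-.4493,.0956])
need(g,83,-26,"grasp");need(g-.05*d,83,-26,"pre")
E
```

```text
grasp shift [-0.045 -0.3    1.812] turn [-0.003 -0.006  0.009] pos [ 0.5072 -0.4388  0.2716] q [-57.5  16.6  93.6  24.3  55.3 -62.2]
pre shift [-0.044 -0.3    1.312] turn [-0.003 -0.006  0.009] pos [ 0.5072 -0.4388  0.2716] q [-57.5  16.6  93.6  24.3  55.3 -62.2]
```

{"method": "drive_tool", "body": {"increments": [-0.011, -0.075, 0.32, 0, 0, 0, -0.011, -0.075, 0.32, 0, 0, 0, -0.011, -0.075, 0.32, 0, 0, 0, -0.011, -0.075, 0.32, 0, 0, 0, 0, 0, 0, 0, 0, 0, 0, 0, 0, 0, 0, 0]}}

```text
t: 10.3
ee_pos: [0.5369, -0.4466, 0.1436]
orientation: [[0.114, 0.893, 0.435], [0.993, -0.103, -0.05], [0.0, 0.438, -0.899]]
wrist_force: [-1.0, 1.2, 0.9]
grip_width: 0.0449
finger_force: 0.0
```

```bash
python3 - <<'E'
from go import *
from h import *
d=np.array([.435,-.0534,-.899]);g=np.array([.5586,-.4493,.0956])
need(g,83,-26,"grasp")
s=env.snapshot("side");t=env.snapshot("top")
z=lambda im,x,y,w,h,k:cv2.resize(im[y:y+h,x:x+w],None,fx=k,fy=k,interpolation=cv2.INTER_CUBIC)
cv2.imwrite("pics/c5.png",np.hstack([z(s,225,130,80,90,5),z(t,255,165,80,90,5)]))
E
```

```text
grasp shift [-0.002 -0.014  0.527] turn [-0.    -0.007  0.013] pos [ 0.5369 -0.4466  0.1436] q [-55.4  27.1  98.1  30.1  41.1 -69.4]
```

View pics/c5.png

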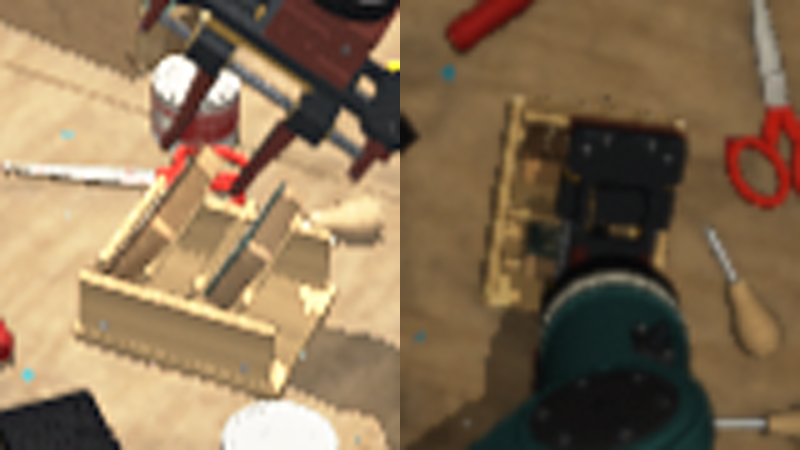

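The side crop shows the open fingertips at (168,142) and (239,193), straddling the large block's top edge at about (186,188). I'll check this against the projection before going on.

```bash
python3 - <<'E'
from h import *
d=np.array([.435,-.0534,-.899]);p=np.array([.5369,-.4466,.1436]);y=np.array([.893,-.103,.438])
for k in(-.0285,-.0225,.0225,.0285):print(k,((proj("side",p+.019*d+k*y)-(225,130))*5+2).round(0))
E
```

```text
-0.0285 [242. 189.]
-0.0225 [235. 184.]
0.0225 [177. 144.]
0.0285 [169. 138.]
```

{"method": "drive_tool", "body": {"increments": [0, -0.014, 0.12, 0, 0, 0, 0, 0, 0.12, 0, 0, 0, 0, 0, 0.12, 0, 0, 0, 0, 0, 0.08, 0, 0, 0, 0, 0, 0.06, 0, 0, 0, 0, 0, 0, 0, 0, 0]}}

```text
t: 11.0
ee_pos: [0.5557, -0.4486, 0.0967]
orientation: [[0.116, 0.893, 0.435], [0.993, -0.105, -0.05], [0.001, 0.438, -0.899]]
wrist_force: [0.9, 0.7, 0.3]
grip_width: 0.0453
finger_force: 0.0
```

{"method": "drive_tool", "body": {"increments": [0, 0, 0.03, 0, 0, 0, 0, 0, 0, 0, 0, 0, 0, 0, 0, 0, 0, 0, 0, 0, 0, 0, 0, 0, 0, 0, 0, 0, 0, 0, 0, 0, 0, 0, 0, 0], "gripper": 10, "newtons": 30}}

```text
t: 11.6
ee_pos: [0.5591, -0.4504, 0.0971]
orientation: [[0.118, 0.891, 0.439], [0.993, -0.105, -0.054], [-0.002, 0.443, -0.897]]
wrist_force: [6.3, -0.2, 1.0]
grip_width: 0.02
finger_force: 29.8
```

{"method": "drive_tool", "body": {"increments": [0, 0, -0.1, 0, 0, 0, 0, 0, -0.2, 0, 0, 0, 0, 0, -0.2, 0, 0, 0, 0, 0, -0.25, 0, 0, 0, 0, 0, -0.25, 0, 0, 0, 0, 0, -0.3, 0, 0, 0, 0, 0, -0.3, 0, 0, 0, 0, 0, -0.2, 0, 0, 0]}}

```text
t: 12.4
ee_pos: [0.4778, -0.4402, 0.2592]
orientation: [[0.117, 0.892, 0.437], [0.993, -0.104, -0.053], [-0.002, 0.44, -0.898]]
wrist_force: [1.1, 0.4, -0.8]
grip_width: 0.0196
finger_force: 30.0
```

```bash
python3 - <<'E'
from go import *
from h import *
s=env.snapshot("side");t=env.snapshot("top");cv2.imwrite("pics/side2.png",s)
ax=np.array([np.cos(np.radians(6.2)),np.sin(np.radians(6.2)),0]);p=np.array([.6795,.0625,.27])-.097*ax
need(p,6.2,0,"over bin");print(p)
z=lambda im,x,y,w,h,k:cv2.resize(im[y:y+h,x:x+w],None,fx=k,fy=k,interpolation=cv2.INTER_CUBIC)
cv2.imwrite("pics/c6.png",np.hstack([z(s,210,90,100,130,4),z(t,255,165,80,104,5)]))
E
```

```text
over bin shift [5.022 0.466 0.096] turn [ 0.743 -0.58   2.523] pos [ 0.4784 -0.4413  0.2603] q [-60.3  15.8  96.7  25.9  54.  -66.5]
[0.58306736 0.05202406 0.27      ]
```

View pics/c6.png

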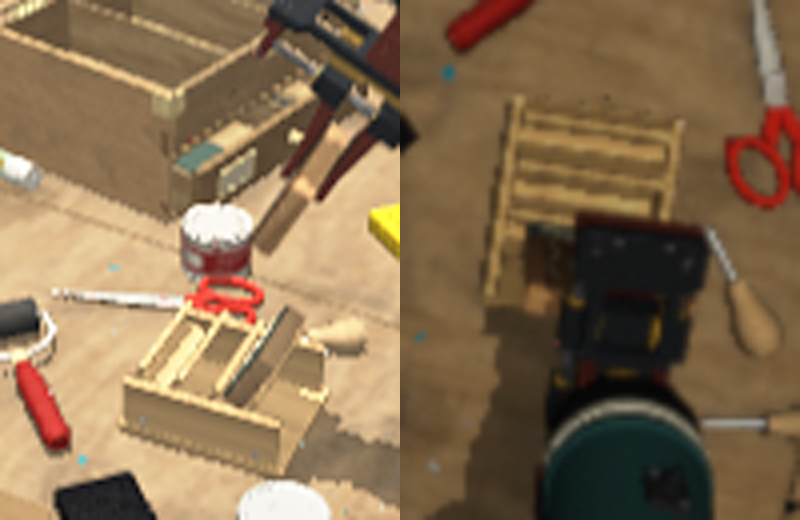

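The large block is lifted clear, gripped squarely at mid-length, and the small block is still in its slot.

{"method": "drive_tool", "body": {"increments": [0, 0, 0, 0.2167, 0, 0, 0, 0, 0, 0.2167, 0, 0, 0, 0, 0, 0.2167, 0, 0, 0, 0, 0, 0.2167, 0, 0, 0, 0, 0, 0, 0, 0.2, 0, 0, 0, 0, 0, 0.2, 0, 0, 0, 0, 0, 0.2, 0, 0, 0, 0, 0, 0.2]}}

```text
t: 13.3
ee_pos: [0.4789, -0.4393, 0.2551]
orientation: [[0.513, 0.858, -0.001], [0.858, -0.513, 0.002], [0.001, -0.001, -1.0]]
wrist_force: [-0.1, -0.1, -1.1]
grip_width: 0.0196
finger_force: 30.0
```

{"method": "drive_tool", "body": {"increments": [0, 0, 0, 0, 0, 0.22, 0, 0, 0, 0, 0, 0.22, 0, 0, 0, 0, 0, 0.22, 0, 0, 0, 0, 0, 0.22, 0, 0, 0, 0, 0, 0.22, 0, 0, 0, 0, 0, 0.22, 0, 0, 0, 0, 0, 0.22, 0, 0, 0, 0, 0, 0.22]}}

```text
t: 14.1
ee_pos: [0.4787, -0.4394, 0.2552]
orientation: [[0.994, 0.109, -0.0], [0.109, -0.994, 0.002], [-0.0, -0.002, -1.0]]
wrist_force: [0.5, 0.5, -1.2]
grip_width: 0.02
finger_force: 30.0
```

{"method": "drive_tool", "body": {"increments": [0, 0, 0, 0, 0, 0, 0, 0, 0, 0, 0, 0]}}

```text
t: 14.3
ee_pos: [0.4786, -0.4396, 0.2559]
orientation: [[0.993, 0.117, -0.0], [0.117, -0.993, 0.001], [-0.0, -0.001, -1.0]]
wrist_force: [-0.2, 0.0, -0.4]
grip_width: 0.02
finger_force: 30.0
```

```bash
python3 - <<'E'
from go import *
need([.5831,.052,.27],6.2,0,"over bin")
E
```

```text
over bin shift [ 1.613 -4.76  -0.136] turn [-0.002  0.     0.017] pos [ 0.4786 -0.4396  0.2559] q [-48.7  24.   78.9   0.   77.1  34.6]
```

{"method": "drive_tool", "body": {"increments": [0.134, -0.397, -0.011, 0, 0, 0, 0.134, -0.397, -0.011, 0, 0, 0, 0.134, -0.397, -0.011, 0, 0, 0, 0.134, -0.397, -0.011, 0, 0, 0, 0.134, -0.397, -0.011, 0, 0, 0, 0.134, -0.397, -0.011, 0, 0, 0]}}

```text
t: 14.9
ee_pos: [0.5315, -0.1925, 0.2634]
orientation: [[0.993, 0.116, 0.001], [0.116, -0.993, 0.0], [0.001, -0.0, -1.0]]
wrist_force: [-0.7, 0.6, -0.8]
grip_width: 0.0197
finger_force: 30.0
```

{"method": "drive_tool", "body": {"increments": [0.134, -0.397, -0.011, 0, 0, 0, 0.134, -0.397, -0.011, 0, 0, 0, 0.134, -0.397, -0.011, 0, 0, 0, 0.134, -0.397, -0.011, 0, 0, 0, 0.134, -0.397, -0.011, 0, 0, 0, 0.134, -0.397, -0.011, 0, 0, 0, 0, 0, 0, 0, 0, 0, 0, 0, 0, 0, 0, 0]}}

```text
t: 15.7
ee_pos: [0.5842, 0.0524, 0.2698]
orientation: [[0.993, 0.118, 0.0], [0.118, -0.993, -0.001], [-0.0, 0.001, -1.0]]
wrist_force: [-0.7, -0.4, -1.0]
grip_width: 0.0199
finger_force: 30.0
```

```bash
python3 - <<'E'
from go import *
from h import *
need([.5831,.052,.12],6.2,0,"low")
s=env.snapshot("side");t=env.snapshot("top");cv2.imwrite("pics/side3.png",s)
z=lambda im,x,y,w,h,k:cv2.resize(im[y:y+h,x:x+w],None,fx=k,fy=k,interpolation=cv2.INTER_CUBIC)
cv2.imwrite("pics/c7.png",z(s,100,180,170,170,3.5))
E
```

```text
low shift [-0.011  0.002  1.498] turn [0.001 0.    0.019] pos [0.5842 0.0524 0.2698] q [-1.6 18.1 86.1 -0.  75.8 81.6]
```

View pics/c7.png

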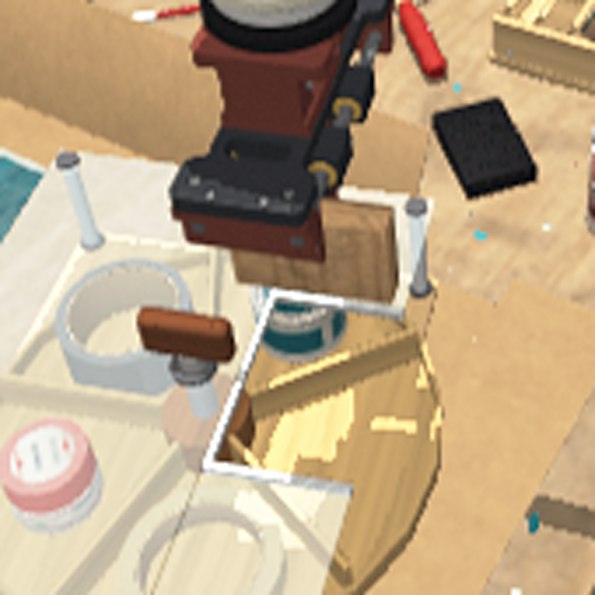

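The block hangs level over the gap, with its bottom corners at (235,282) and (392,300) in the crop; the bin below is clear. I'll find how the block lies in the hand.

```bash
python3 - <<'E'
from h import *
# intersect rays with the block's +y face plane (through TCP + 10.5 mm)
n=np.array([-.108,.994,0]);x=np.array([.994,.108,0]);p=np.array([.5842,.0524,.2698])
for q in[(166.6,260.1),(211.5,265.2)]:
    o,d=ray("side",q);X=o+d*((n@(p-o)+.0105)/(n@d));print(X.round(4),"along",(x@(X-p)).round(4),"below",(p-X)[2].round(4))
c=p-np.array([.6795,.0625,0]);print("axis rel",x@c,n@c)
E
```

```text
[0.632  0.0682 0.2131] along 0.0492 below 0.0567
[0.5368 0.0578 0.2186] along -0.0465 below 0.0512
axis rel -0.09581899999999995 0.0002529999999999954
```

{"method": "drive_tool", "body": {"increments": [-0.015, 0, 0.3, 0, 0, 0, 0, 0, 0.3, 0, 0, 0, 0, 0, 0.3, 0, 0, 0, 0, 0, 0.3, 0, 0, 0, 0, 0, 0.25, 0, 0, 0, 0, 0, 0.2, 0, 0, 0, 0, 0, 0, 0, 0, 0, 0, 0, 0, 0, 0, 0]}}

```text
t: 16.6
ee_pos: [0.5828, 0.0502, 0.1054]
orientation: [[0.994, 0.112, 0.0], [0.112, -0.994, -0.0], [0.0, 0.0, -1.0]]
wrist_force: [0.4, 0.5, -1.2]
grip_width: 0.0203
finger_force: 30.0
```

{"method": "drive_tool", "body": {"increments": [0, 0, 0.1, 0, 0, 0, 0, 0, 0.05, 0, 0, 0, 0, 0, 0.03, 0, 0, 0, 0, 0, 0, 0, 0, 0]}}

```text
t: 17.0
ee_pos: [0.5826, 0.0514, 0.087]
orientation: [[0.994, 0.114, 0.0], [0.114, -0.994, -0.0], [0.0, 0.0, -1.0]]
wrist_force: [0.1, -1.1, -1.6]
grip_width: 0.0203
finger_force: 30.0
```

{"method": "drive_tool", "body": {"increments": [0, 0, 0.03, 0, 0, 0, 0, 0, 0.03, 0, 0, 0, 0, 0, 0.02, 0, 0, 0, 0, 0, 0, 0, 0, 0]}}

```text
t: 17.4
ee_pos: [0.5826, 0.0514, 0.0788]
orientation: [[0.994, 0.114, -0.0], [0.114, -0.994, -0.0], [-0.0, 0.0, -1.0]]
wrist_force: [-0.2, -0.5, -1.4]
grip_width: 0.02
finger_force: 30.0
```

{"method": "drive_tool", "body": {"increments": [0, 0, 0.02, 0, 0, 0, 0, 0, 0, 0, 0, 0]}}

```text
t: 17.6
ee_pos: [0.5828, 0.0512, 0.0781]
orientation: [[0.994, 0.114, 0.001], [0.114, -0.994, -0.0], [0.001, 0.0, -1.0]]
wrist_force: [-2.9, -1.2, 7.9]
grip_width: 0.0199
finger_force: 30.0
```

Contact with the floor (about 8 N up). Releasing.

{"method": "drive_tool", "body": {"increments": [0, 0, 0, 0, 0, 0, 0, 0, 0, 0, 0, 0, 0, 0, 0, 0, 0, 0, 0, 0, 0, 0, 0, 0, 0, 0, 0, 0, 0, 0], "gripper": 45}}

```text
t: 18.1
ee_pos: [0.5829, 0.0513, 0.0771]
orientation: [[0.994, 0.114, 0.001], [0.114, -0.994, -0.0], [0.001, 0.0, -1.0]]
wrist_force: [0.5, 0.3, 0.1]
grip_width: 0.045
finger_force: 0.0
```

{"method": "drive_tool", "body": {"increments": [0, 0, -0.1, 0, 0, 0, 0, 0, -0.2, 0, 0, 0, 0, 0, -0.3, 0, 0, 0, 0, 0, -0.4, 0, 0, 0, 0, 0, -0.4, 0, 0, 0, 0, 0, -0.4, 0, 0, 0, 0, 0, 0, 0, 0, 0]}}

```text
t: 18.8
ee_pos: [0.5865, 0.0513, 0.2642]
orientation: [[0.993, 0.114, 0.012], [0.114, -0.994, -0.0], [0.012, 0.002, -1.0]]
wrist_force: [0.8, -0.5, 0.0]
grip_width: 0.0449
finger_force: 0.0
```

{"method": "drive_tool", "body": {"increments": [-0.25, 0.4, 0, 0, 0, 0, -0.25, 0.4, 0, 0, 0, 0, -0.2, 0.4, 0, 0, 0, 0, -0.2, 0.4, 0, 0, 0, 0, 0, 0.4, 0, 0, 0, 0, 0, 0.4, 0, 0, 0, 0, 0, 0, 0, 0, 0, 0]}}

```text
t: 19.5
ee_pos: [0.521, -0.2019, 0.2572]
orientation: [[0.994, 0.109, 0.002], [0.109, -0.994, -0.003], [0.001, 0.003, -1.0]]
wrist_force: [0.2, 1.1, 0.1]
grip_width: 0.0453
finger_force: 0.0
```

```bash
python3 - <<'E'
from h import *
s=env.snapshot("side");t=env.snapshot("top")
z=lambda im,x,y,w,h,W,H:cv2.resize(im[y:y+h,x:x+w],(W,H),interpolation=cv2.INTER_CUBIC)
cv2.imwrite("pics/c8.png",np.hstack([z(s,50,150,240,225,430,403),z(t,75,95,110,120,370,403)]))
E
```

```text
(no output)
```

View pics/c8.png

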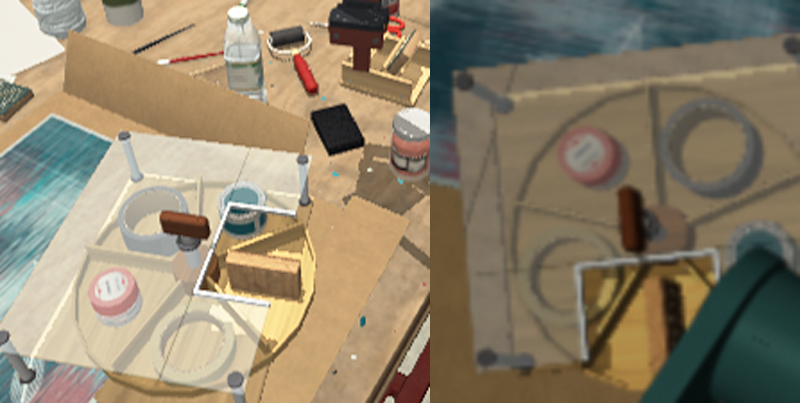

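The block stands upright on its long edge in the empty bin: side crop (263,272), top crop (660,320). The bin is in the gap, the jar and bottle are standing where they were, and the arm is clear. Handing in.

```bash
python3 -c "
from workcell import env
print(env.hand_in())"
```

```text
the job is handed in; nothing more can be done
None
```

I turned the empty bin into the gap (within about 2° by the camera measurements), stood the larger block upright on a long edge in it, left the small block, jar and bottle in place, and handed the job in at about 20 s; no verdict came back.

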